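Face the seed dish to the camera on a tilting stage

ROBOT

A 6-joint arm with a two-finger parallel gripper is mounted at the origin on the work surface. World frame = base frame: x ahead of the robot, y to its left, z up, the work surface at z = 0. Lengths are in mm, angles in rad, forces in N, time in s.
With the tool pointing down it reaches from about 400 to 925 mm from the base axis. Payload 12.5 kg.
Tool frame: the origin (TCP) lies on the centre line of the jaws, within the pads' length; the fingertips stand 25 mm ahead of it and the grasp point (between the pads) lies 6 mm ahead of it; z points along the fingers, y is the line along which they close (so a half turn about z gives the same grasp; the last joint's range is limited). The gripper opens to 95 mm and grips with 3 to 60 N. Pads are 20 mm wide; open, the fingers measure 119 mm over their backs; the gripper's body (75 mm by 180 mm) begins 59 mm behind the grasp point.
Start: joints at [-1.32, 0.491, 1.559, -0, 1.092, -0.106], TCP at [218.321, -585.645, 239.661] pointing down, gripper open.
Joint ranges: [-3.1, 3.1], [-0.84, 2.19], [0.05, 2.79], [-1.13, 4.28], [0.06, 2.93], [-2.69, 2.69]. Speed limits (rad/s): [2.22, 2.22, 2.79, 3.14, 3.14, 3.14].

INTERFACE

Orientations are given as a unit quaternion [w, x, y, z].
In Python, from workcell import * gives the robot as it stands. The module is installed in compiled form; this text tells all that it offers.
- The arm moves only by the shell command python3 -m creep 'ROWS' [FORCE]. ROWS is JSON, one flat list of numbers, 7 for each row, row after row: the shift along the tool's x, y, z each as a share of 100 mm, from -1 to 1, then the turn, a rotation vector about the tool's x, y, z each as a share of 360 degrees, from -1 to 1, then the closure, from 0 (fully open) to 1 (shut). A call has 1 to 5 rows; each row is the pose to reach, as a shift and turn from the pose commanded when the call began, along the tool's axes at that moment, turning the shorter way round; what a row does not reach only later rows make up. A row lasts 1/12 s, in which the tool goes at most 41.7 mm and 7.16 degrees, less where a joint would pass 70% of its speed; a pose out of reach is approached as far as the arm can. A call with a number of a shift or a turn outside -1 to 1 is refused whole. A call with a gripper value outside its range is refused whole. The fingers move at their own pace and stop on an object; FORCE is the grip in N (left out, the last holds). Time passes only in rows, so rows that repeat a pose let the fingers close. It gives the time, the measured TCP pose, the force, the opening and the grip force at its end, in the units of the state.
- get_obs(): the state, without advancing time (a new reading comes with each control period).
- capture(name): name is "scene" or "top" or "wrist"; returns (picture, depth): 420x560x3 uint8, blue, green, red; 420x560 float32, mm along the optical axis (not along the pixel's ray), 0 where there is no reading.
- camera_model(name): a dict with "fx", "fy", "cx", "cy" (pixels), "world_from_camera" (4x4, takes a point from camera to world coordinates). Camera axes: x right, y down, z forward; pixel columns grow to the right and rows downward; lengths in mm; the calibration is good to about 2 mm. A picture is of the moment at which its call begins: read the wrist's pose just before it. camera_model takes no time and is no camera call; for the wrist camera it gives the pose at the moment of the call.
- close_job(): hands the job in; it is judged then, once.
The state is a dict: "time": time; "joint_positions": joint angles; "dq": joint speeds; "joint_efforts": joint torques, N m; "eef_pos": TCP position; "tool_rot": TCP orientation; "ft_force": force on the tool from outside, world axes, zero at the start; "wrist_torque": the same for the moment, N m; "grip_width": finger opening in mm; "grip_force": force on a finger pad.
Only numpy, scipy, OpenCV 4.12 (cv2) and the standard library are available. Lean on these libraries where they do the work, as an engineer would, in place of code of your own. Each camera call takes 0.05 s, during which the arm holds its last target. There are 200 camera calls.

TASK

Get the seed dish ready for its picture: with the blue stage still level, swing the raised keeper bar down across the dish and press it until it clicks home under its catch. Then, by the black knob (its rod is springy, so the stage lags behind it), turn and tilt the stage until the dish faces the camera lens squarely, and leave it there with the bar shut. Do not shift the camera or its rail, and leave the other things on the bench where they are.

Things in the scene. Friction and masses are not known exactly. Their poses are not given: they have to be found in the camera images.
- stand: fixed foot of the tilting stage, a grey disc 150 mm wide on the table; origin at the centre of its underside, right below the crossing of the swivel axis (vertical) and the tilt axis (100 mm above the table)
- tilt_axis (a point): crossing of the swivel and tilt axes, 100 mm above the table; its x, y, z axes turn with the blue plate: z is the plate's normal (up when level), y runs along the tilt axis, -x points to the knob
- dish_seat (a point): centre of the top of the blue plate (128 mm along x, 196 mm along y, 8 mm thick), where the dish lies; 18 mm from tilt_axis along the plate's normal z; axes as tilt_axis. A black ring of lips 8 mm high, 113 mm across, surrounds the dish
- knob (a point): centre of the stage's black knob: cylinder 28 mm across, 26 mm wide, axis along plate y (pinch its flat ends, closing along plate y); at rest at x = -130, z = -4 mm from tilt_axis in plate axes. Its thin rod runs under the plate to a springy hub at tilt_axis that gives (7 to 9 degrees) before the stage moves: the stage lags behind the knob, so watch the stage
- turret (a joint): swivel of the stage about the vertical, rad, counterclockwise from above positive, limits -1.4 to 1.4; stays where it is left (friction 0.28 N m)
- plate (a joint): tilt of the blue plate, rad: 0 level, grows as the knob side rises and the other edge goes down, limits 0 to 1.15; stays where it is left (friction 0.3 N m)
- bar (a joint): angle of the steel keeper bar above its shut position, rad: 0 shut and lying 24 mm above the plate's top across the dish along the tilt axis, 1.57 upright; a spring catch resists (about 8 N at the pad) at about 0.09 to 0.05, then the bar snaps down to 0 and is held; friction holds it elsewhere
- keeper_hinge (a point): hinge of the keeper bar, at plate y = +80 mm, z = +42 mm from tilt_axis; hinge axis along plate x. The bar is 16 mm wide, 6 mm thick, 150 mm long and shuts towards plate -y
- keeper_pad (a point): centre of the upper face of the orange thumb pad (26 x 26 mm) near the free end of the keeper bar, 128 mm from the hinge along the bar and 7 mm above the bar's middle; its x, y, z axes turn with the bar (bar runs along -y). The brass catch and its housing stand 28 mm beyond it, rising 5 mm above the shut pad
- dish: cream germination dish with brown seeds, 100 mm wide, 15 mm high, loose in the lips of the plate; origin at the centre of its underside
- lens (a point): centre of the front of the camera's black lens (42 mm wide), 237 mm from tilt_axis; the white camera (52 mm) sits on an aluminium arc rail and looks at tilt_axis
- seedling_box: bystander: white open plastic box of green seedlings, 110 x 150 x 50 mm; origin at the centre of its underside
- flask: bystander: glass conical flask, 82 mm wide, 125 mm high; origin at the centre of its underside
- dish_stack: bystander: stack of four dishes, 90 mm wide, 59 mm high; origin at the centre of its underside
Not all that is in view belongs to the job. What is shaped like the dish but orange or yellow is not meant.

How it is judged (in metres and radians):
On the way:
1. the keeper bar is clicked shut while the plate is still level (value of joint bar below 0.03 rad and value of joint plate below 0.12 rad), for 0.2 s.
At the end, for the whole second after the job is handed in: the keeper bar is shut (under 0.03 rad); the plate's normal through tilt_axis passes within 21 mm of the lens centre along each plate axis (about 5 degrees); the dish lies on its seat within the lips (8 mm sideways, 6 mm in height); stage and dish are at rest (value of joint bar below 0.03 rad and x of lens in the frame of tilt_axis between -0.021 and 0.021 m and y of lens in the frame of tilt_axis between -0.021 and 0.021 m and z of lens in the frame of tilt_axis above 0.15 m and x of dish in the frame of dish_seat between -0.008 and 0.008 m and y of dish in the frame of dish_seat between -0.008 and 0.008 m and z of dish in the frame of dish_seat between -0.006 and 0.006 m and velocity of joint plate between -0.05 and 0.05 rad/s and velocity of joint turret between -0.05 and 0.05 rad/s and linear speed of dish below 0.02 m/s); the robot touches nothing.
It fails at once if the plate is tilted by more than 0.2 rad while the keeper bar is not shut (value of joint plate above 0.2 rad and value of joint bar above 0.06 rad).
It fails at once if the camera is shifted by more than 8 mm (distance of lens from where it was at the start of the episode above 0.008 m).
It fails at once if a bystander is shifted by more than 30 mm (distance of any of seedling_box, flask, dish_stack from where it was at the start of the episode above 0.03 m).
It also fails if it takes over 58 s, if anything falls off the work surface, if the arm or the gripper's body presses on something with over 40 N, if the wrist force passes 120 N, or if a joint passes its speed limit or range.

## Working session

There is one attempt and no reset: what is moved stays moved. The work goes in short steps, Python scripts to look and compute and a shell command to move; the robot and the scene stay as the last step left them, time stands still between calls to the robot, and variables do not carry over. Pictures are saved under pics/ and viewed, at most 10 in all, crops included, and the job is handed in when it is done.

```bash
mkdir -p pics; python3 - <<'E'
from workcell import *
import cv2,numpy as np
ims=[]
for n in("scene","top"):
    p,d=capture(n); np.savez(f"{n}0.npz",p=p,d=d,T=camera_model(n)["world_from_camera"],K=[camera_model(n)[k] for k in("fx","fy","cx","cy")])
    cv2.imwrite(f"pics/{n}0.png",p); m=camera_model(n); print(n,m)
print(get_obs())
E
```

```text
scene {'fx': 494.0612324275911, 'fy': 494.0612324275911, 'cx': 279.53325582794616, 'cy': 213.9802104415841, 'world_from_camera': array([[ 6.45043133e-01,  5.07006950e-01, -5.71719607e-01,
         1.18144404e+03],
       [ 7.64141041e-01, -4.25240766e-01,  4.85034803e-01,
        -5.14082715e+02],
       [ 2.79753295e-03, -7.49742785e-01, -6.61723455e-01,
         9.01853124e+02],
       [ 0.00000000e+00,  0.00000000e+00,  0.00000000e+00,
         1.00000000e+00]])}
top {'fx': 395.02539933223557, 'fy': 395.02539933223557, 'cx': 278.16749567040165, 'cy': 205.1011778544319, 'world_from_camera': array([[-1.50920875e-02, -9.88467517e-01,  1.50679119e-01,
         4.61786312e+02],
       [-9.99862278e-01,  1.38789753e-02, -9.09942118e-03,
         1.56654936e+01],
       [ 6.90321049e-03, -1.50795697e-01, -9.88540846e-01,
         9.36797924e+02],
       [ 0.00000000e+00,  0.00000000e+00,  0.00000000e+00,
         1.00000000e+00]])}
{'time': 0.1, 'joint_positions': array([-1.31960030e+00,  4.91486325e-01,  1.55939013e+00, -3.15797302e-05,
        1.09171029e+00, -1.05588058e-01]), 'dq': array([-0.00015536, -0.00206256, -0.00119911,  0.00204417, -0.00226248,
        0.00019281]), 'joint_efforts': array([ 2.73217105e-03, -6.13621259e+01, -2.58605289e+01,  6.93262601e-02,
        4.69834835e-02, -6.83940652e-05]), 'eef_pos': array([ 218.26227948, -585.4428591 ,  239.12766502]), 'tool_rot': array([-4.94712414e-04,  9.84128878e-01,  1.77454513e-01, -5.01265826e-05]), 'ft_force': array([-0.53491088,  0.4267792 , -0.14089781]), 'wrist_torque': array([0.00060789, 0.05888115, 0.00670605]), 'grip_force': 0.0, 'grip_width': 94.81208351713732}
```

View pics/scene0.png

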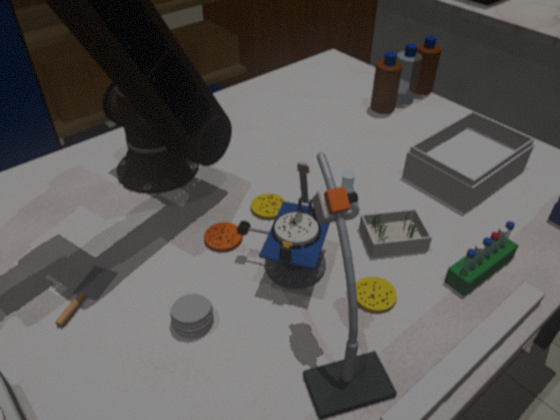

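View pics/top0.png

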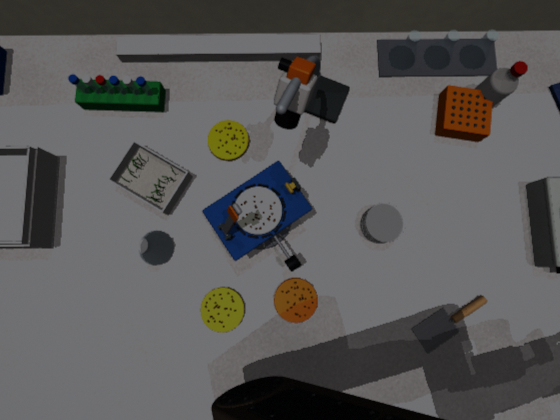

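The scene view shows the stage at (296,235), knob (243,228), raised bar (304,185), and the arc rail from (322,155) to base (348,385). The top view shows the dish (258,210), knob (292,262), pad (233,213) and catch (292,187). Look-alikes for the dish in the top view: yellow (228,140), yellow (222,310), orange (295,300), and the grey stack (381,223). I choose the cream one at (258,210) on the blue plate, and check it in a close crop.

```bash
cat > h.py <<'E'
import numpy as np,cv2
from workcell import *
def ray(K,T,u,v):
    d=T[:3,:3]@np.array([(u-K[2])/K[0],(v-K[3])/K[1],1]); return T[:3,3],d
def pt(K,T,u,v,z):  # depth
    o,d=ray(K,T,u,v); return o+d*z
def plane(K,T,u,v,h):
    o,d=ray(K,T,u,v); return o+d*(h-o[2])/d[2]
def cloud(K,T,d):
    v,u=np.mgrid[:420,:560]; c=np.stack([(u-K[2])/K[0]*d,(v-K[3])/K[1]*d,d],-1)
    return c@T[:3,:3].T+T[:3,3]
def load(n):
    z=np.load(n+".npz"); return z['p'],z['d'],z['T'],z['K']
E
python3 - <<'E'
from h import *
out=[]
for n,(u,v,w,h) in (("scene0",(230,145,140,150)),("top0",(190,40,160,240))):
    p,d,T,K=load(n); c=p[v:v+h,u:u+w]; c=np.clip(c.astype(float)*1.8,0,255).astype(np.uint8)
    s=590/h; out.append(cv2.resize(c,(int(w*s) if n!="top0" else 390,590),interpolation=cv2.INTER_CUBIC))
cat=np.hstack(out); print(cat.shape); cat=cv2.resize(cat,(800,int(cat.shape[0]*800/cat.shape[1]))); print(cat.shape); cv2.imwrite("pics/crop0.png",cat)
# plate blue mask from top
for n in("scene0","top0"):
    p,d,T,K=load(n); X=cloud(K,T,d); hsv=cv2.cvtColor(p,cv2.COLOR_BGR2HSV)
    m=(hsv[...,0]>105)&(hsv[...,0]<130)&(hsv[...,1]>150)&(d>0)&(np.hypot(X[...,0]-480,X[...,1]-60)<250)&(X[...,2]>90)
    P=X[m]; print(n,m.sum(),np.median(P[:,2]),P.mean(0)); r=cv2.minAreaRect(P[:,:2].astype(np.float32)); print(r)
    q=P[np.abs(P[:,2]-np.median(P[:,2]))<15]; A=np.c_[q[:,:2],np.ones(len(q))]; print(np.linalg.lstsq(A,q[:,2],rcond=None)[0])
    # dark/high things
    m=(d>0)&(X[...,2]>150)&(np.hypot(X[...,0]-480,X[...,1]-60)<400)&(X[...,0]>330)
    k,l,s,c=cv2.connectedComponentsWithStats(m.astype(np.uint8))
    for i in range(1,k):
        if s[i,4]>15: print(n,s[i],X[l==i].min(0).round(),X[l==i].max(0).round())
E
```

```text
(590, 940, 3)
(502, 800, 3)
scene0 851 119.52071288492982 [587.82110822  10.11343545 145.36913899]
((464.81805419921875, 0.5872802734375), (410.0154724121094, 191.23358154296875), 20.45809555053711)
[-4.18766150e-04  1.81244858e-04  1.19535172e+02]
scene0 [ 312  152   46  162 2460] [677. -77. 202.] [860.  10. 413.]
scene0 [297 161  14  42 325] [527.  71. 150.] [565. 123. 292.]
scene0 [279 241  14  11 100] [606. -37. 150.] [637.  -5. 159.]
top0 3113 117.38441083864063 [568.84252879  49.74304354 124.28724838]
((476.364990234375, 32.35106658935547), (443.3210144042969, 223.00308227539062), 11.336907386779785)
[-8.17294460e-04 -2.22738619e-03  1.18048342e+02]
top0 [ 274   56   47   74 2346] [674. -78. 174.] [857.  14. 412.]
top0 [285 177  17  17 122] [606. -38. 150.] [639.  -6. 156.]
top0 [222 203  20  32 300] [525.  72. 151.] [566. 121. 290.]
```

View pics/crop0.png

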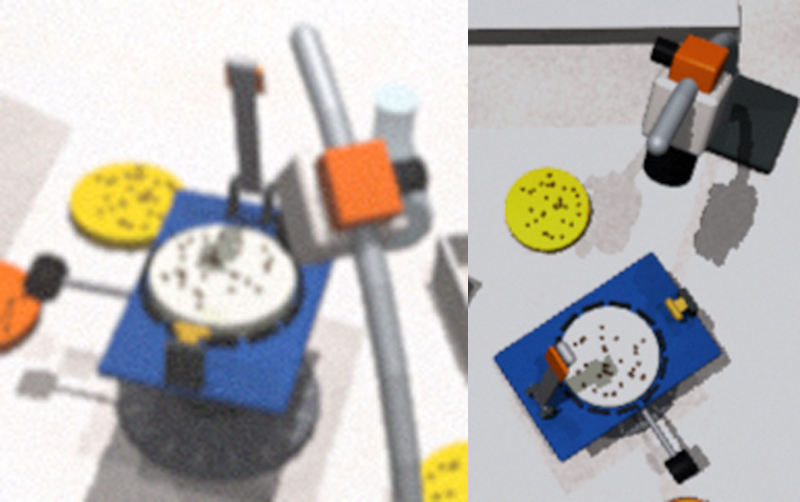

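The crop confirms the cream dish with brown seeds on the blue plate. The pad is raised on the bar at top (233,213), the catch is at (292,187), and the black lens is under the white camera at top (287,119).

```bash
python3 - <<'E'
from h import *
for n,bx in(("top0",(195,155,325,265)),("scene0",(255,195,335,275))):
    p,d,T,K=load(n); X=cloud(K,T,d); hsv=cv2.cvtColor(p,cv2.COLOR_BGR2HSV)
    roi=np.zeros(d.shape,bool); roi[bx[1]:bx[3],bx[0]:bx[2]]=1
    m=(hsv[...,0]>105)&(hsv[...,0]<130)&(hsv[...,1]>120)&roi&(abs(X[...,2]-118)<10)
    uv=np.argwhere(m)[:,::-1].astype(float)
    Q=np.array([plane(K,T,u,v,118)[:2] for u,v in uv]); r=cv2.minAreaRect(Q.astype(np.float32)); print(n,m.sum(),r)
    lensroi=np.zeros(d.shape,bool)
    if n=="top0":
        lensroi[105:132,270:305]=1
        kb=np.zeros(d.shape,bool); kb[250:273,280:305]=1
    else:
        kb=np.zeros(d.shape,bool); kb[215:240,233:254]=1
    b=p.max(2)<45
    k=kb&b&(X[...,2]>60); print("knob",k.sum(),X[k].mean(0),X[k].min(0),X[k].max(0),np.argwhere(k).mean(0))
    l=lensroi&b&(X[...,2]>150)
    if l.any():
        print("lens",l.sum(),X[l].mean(0),X[l].min(0),X[l].max(0)); 
    cr=roi&(hsv[...,1]<90)&(p.min(2)>110)&(X[...,2]>122)&(X[...,2]<145); print("dish",X[cr].mean(0),cv2.minEnclosingCircle(X[cr][:,:2].astype(np.float32)))
    og=(hsv[...,0]<14)&(hsv[...,1]>150)&(X[...,2]>180)&(X[...,2]<300)&(X[...,0]<620); print("pad",og.sum(),X[og].mean(0) if og.any() else 0)
    # camera white body points fit: all camera pts
    w=(X[...,2]>170)&(X[...,0]>660)&(X[...,0]<860)&(d>0)&(hsv[...,1]<60)&(X[...,1]<20)&(X[...,1]>-80)
    np.save("cam_"+n+".npy",np.c_[X[w],p[w]])
    print("cam",w.sum(),X[w].min(0),X[w].max(0))
# axis estimation: lens black cylinder normals / points 
print(get_obs()['time'])
E
```

```text
top0 3113 ((577.6759643554688, 52.290122985839844), (126.86482238769531, 193.86001586914062), 33.204925537109375)
knob 154 [467.1581859  -20.41130789 104.07604313] [451.70451866 -35.83152303  92.95188395] [482.91349031  -4.53776698 109.88092862] [262.5        292.66233766]
lens 380 [696.72939547  -6.70986928 324.85190454] [461.78631201 -33.15302045 299.39749867] [714.47417945  15.66549362 936.7979236 ]
dish [581.11413336  45.01618681 132.22963438] ((575.972900390625, 51.00318908691406), 47.78578567504883)
pad 110 [504.87706683  75.17679849 264.39451501]
cam 1560 [673.72511875 -79.83896402 170.55001912] [858.78724003  14.31818885 412.26034143]
scene0 1151 ((580.4729614257812, 50.036964416503906), (124.9603042602539, 191.4468994140625), 33.5244026184082)
knob 98 [472.00054307 -25.07161475 101.39602858] [460.50218212 -36.19655924  86.84012026] [482.72679789  -9.18734583 111.32063667] [227.67346939 243.21428571]
dish [579.91506938  46.52736139 134.41164462] ((574.1122436523438, 50.22341537475586), 49.981719970703125)
pad 32 [-392.31147088   16.88475348  227.67735539]
cam 1929 [676.58947461 -78.95697944 182.45328031] [859.87200189   9.93690022 413.4458562 ]
0.1
```

```bash
cat >> h.py <<'E'
from scipy.spatial.transform import Rotation as R
C=np.array([578.5,51.3,100.]); YAW=np.radians(33.3)
def Rz(a): return R.from_euler('z',a).as_matrix()
def w2p(P,yaw=YAW): return (np.asarray(P)-C)@Rz(yaw)
def p2w(P,yaw=YAW): return C+Rz(yaw)@np.asarray(P,float)
def tool(yaw,lean): # tool y=-plate y, lean back towards -x
    return Rz(yaw)@R.from_euler('y',-lean,degrees=True).as_matrix()@np.diag([1,-1,-1.])
def go(tip,Rt,ahead=25,o=None):
    "rows needed for the point `ahead` mm beyond the TCP to reach tip (world) with rotation Rt"
    o=o or get_obs(); q=o['tool_rot']; R0=R.from_quat([q[1],q[2],q[3],q[0]]).as_matrix()
    t=np.asarray(tip)-Rt[:,2]*ahead; s=R0.T@(t-o['eef_pos'])/100; r=R.from_matrix(R0.T@Rt).as_rotvec()/(2*np.pi)
    return np.r_[s,r].round(3)
E
python3 - <<'E'
from h import *
from scipy.optimize import least_squares
p,d,T,K=load("top0"); X=cloud(K,T,d)
m=np.zeros(d.shape,bool); m[105:132,270:305]=1; m&=(p.max(2)<45)&(d>0)&(X[...,2]>250)
L=X[m]; print(len(L))
def f(a):
    n=np.array([np.sin(a[1])*np.cos(a[0]),np.sin(a[1])*np.sin(a[0]),np.cos(a[1])]); q=L-C; return np.linalg.norm(q-np.outer(q@n,n),axis=1)-21
s=least_squares(f,[-.4,.5],loss='soft_l1',f_scale=2); a=s.x; n=np.array([np.sin(a[1])*np.cos(a[0]),np.sin(a[1])*np.sin(a[0]),np.cos(a[1])])
print("lens yaw,tilt deg",np.degrees(a),"res",np.abs(s.fun).mean(),"lens",C+237*n,"s range",np.percentile((L-C)@n,[1,99]))
for nn in("top0","scene0"):
    c=np.load(f"cam_{nn}.npy")[:,:3]; q=c-C; t=q@n; e=q-np.outer(t,n); k=(np.hypot(*e.T[:2])<60)&(t<330); 
    print(nn,"body perp mean",e[k].mean(0),np.percentile(t,[1,50,99]))
    p,d,T,K=load(nn); X=cloud(K,T,d); P=w2p(X.reshape(-1,3)); m=(P[:,2]>60)&(P[:,2]<200)&(abs(P[:,0])<25)&(P[:,1]>30)&(P[:,1]<100); Q=P[m]
    for z in range(60,200,20):
        b=Q[(Q[:,2]>z)&(Q[:,2]<z+20)]; 
        if len(b): print(z,len(b),b.mean(0).round(1),b.min(0).round(),b.max(0).round())
for tip in ([0,110,250],[0,110,175]): print(go(p2w(tip),tool(YAW,25)),p2w(tip))
E
```

```text
378
lens yaw,tilt deg [-27.59830795  27.32216979] res 5.053448383061262 lens [674.90397726   0.90484367 310.56020846] s range [236.58901953 324.49104236]
top0 body perp mean [13.05058883 -0.97448134 -6.2083801 ] [223.85251976 312.8021771  333.85815432]
60 26 [-4.9 74.5 69.7] [-12.  69.  61.] [ 4. 78. 79.]
80 28 [-4.6 68.  90.2] [-12.  63.  80.] [ 4. 72. 99.]
100 31 [ -4.7  61.5 109.8] [-12.  57. 101.] [  4.  65. 120.]
120 32 [ -4.6  55.3 128.8] [-12.  52. 120.] [  4.  58. 139.]
140 15 [ -4.   50.9 156.2] [-16.  50. 152.] [  9.  52. 159.]
160 93 [ -4.4  44.7 171.8] [-17.  39. 160.] [  9.  50. 179.]
180 63 [ -4.4  34.6 186.7] [-14.  30. 180.] [  6.  39. 190.]
scene0 body perp mean [ 16.78991691 -14.10664561 -11.06344544] [232.42612842 308.77315694 335.66606924]
60 32 [-3.8 71.  70. ] [-12.  66.  60.] [ 4. 75. 80.]
80 36 [-3.5 64.8 89.4] [-11.  60.  80.] [  4.  70. 100.]
100 39 [ -3.6  58.9 109. ] [-13.  54. 101.] [  4.  64. 119.]
120 38 [ -3.7  51.3 129.5] [-11.  47. 120.] [  3.  57. 139.]
140 49 [ -3.1  45.5 150.5] [-15.  41. 140.] [  8.  50. 160.]
160 66 [ -3.2  41.2 169.4] [-18.  34. 160.] [  8.  50. 179.]
180 42 [ -3.5  34.  186.6] [-15.  30. 180.] [  8.  41. 192.]
[ 5.252 -5.758 -1.329  0.008  0.069 -0.035] [518.10749002 143.23880975 350.        ]
[ 5.252 -5.758 -0.579  0.008  0.069 -0.035] [518.10749002 143.23880975 275.        ]
```

```bash
sed -i 's/C=np.array(\[578.5,51.3/C=np.array([575.5,50.0/' h.py
for i in 1; do
python3 -m creep '[0.3,-0.3,-0.3,0,0,0,1, 0.5,-0.6,-0.5,0,0,0,1, 0.7,-0.85,-0.7,0,0,0,1, 0.9,-0.96,-0.9,0,0,0,1]'
python3 -m creep '[0.3,-0.3,0,0,0,0,1, 0.55,-0.6,0,0,0,0,1, 0.7,-0.8,-0.1,0,0,0,1, 0.88,-0.96,-0.1,0,0,0,1]'
python3 -m creep '[0.3,-0.3,0,0,0,0,1, 0.55,-0.6,0,0,0,0,1, 0.7,-0.8,0,0,0,0,1, 0.88,-0.96,0,0,0,0,1]'
done
python3 - <<'E'
from h import *
from scipy.optimize import least_squares
p,d,T,K=load("top0"); X=cloud(K,T,d)
m=np.zeros(d.shape,bool); m[100:135,268:308]=1; m&=(p.max(2)<45)&(d>0)&(X[...,2]>250)
L=X[m]
def N(a): return np.array([np.sin(a[1])*np.cos(a[0]),np.sin(a[1])*np.sin(a[0]),np.cos(a[1])])
a=np.array([-.45,.5])
for it in range(5):
    n=N(a); t=(L-C)@n; Q=L[(t<275)]
    def f(a):
        n=N(a); q=Q-C; return np.linalg.norm(q-np.outer(q@n,n),axis=1)-21
    s=least_squares(f,a,loss='soft_l1',f_scale=2); a=s.x
    print(len(Q),np.degrees(a),np.abs(s.fun).mean())
n=N(a); q=L-C; t=q@n; r=np.linalg.norm(q-np.outer(t,n),axis=1)
for lo in range(225,330,10):
    k=(t>=lo)&(t<lo+10); 
    if k.any(): print(lo,k.sum(),r[k].mean().round(1),L[k].mean(0).round())
print(get_obs()['eef_pos'],go(p2w([0,100,250]),tool(YAW,0)))
E
```

```text
time: 0.43
eef_pos: [268.7, -461.5, 330.1]
tool_rot: [-0.001, 0.984, 0.177, -0.0]
ft_force: [-0.2, -0.8, 0.3]
grip_width: 74.0
grip_force: 0.0
time: 0.77
eef_pos: [318.2, -341.7, 340.9]
tool_rot: [0.001, 0.984, 0.178, 0.0]
ft_force: [0.7, -0.4, -0.5]
grip_width: 46.9
grip_force: 0.0
time: 1.1
eef_pos: [366.8, -220.7, 339.7]
tool_rot: [-0.0, 0.984, 0.178, -0.0]
ft_force: [1.3, -1.0, -0.1]
grip_width: 20.2
grip_force: 0.0
333 [-27.12169761  28.01145102] 3.929742261941586
333 [-27.12159214  28.01143736] 3.9297406028530664
333 [-27.12155437  28.01143247] 3.9297400085383236
333 [-27.12154085  28.01143072] 3.929739795579547
333 [-27.121536    28.01143009] 3.929739719222467
235 78 22.2 [694.  -1. 305.]
245 125 23.0 [698.  -5. 312.]
255 90 22.2 [702. -12. 320.]
265 40 21.3 [705. -13. 328.]
275 24 21.3 [706. -20. 338.]
285 6 27.2 [710. -32. 345.]
295 4 27.8 [712. -37. 353.]
305 1 45.4 [675.   8. 399.]
315 24 40.7 [679.   0. 402.]
325 9 29.5 [689.  -7. 402.]
[ 366.81655359 -220.73769965  339.6634969 ] [ 2.681 -2.781 -0.353 -0.     0.    -0.036]
```

```bash

python3 -m creep '[0.3,-0.3,-0.05,0,0,0,1, 0.55,-0.6,-0.1,0,0,0,1, 0.75,-0.85,-0.12,0,0,0,1, 0.9,-0.95,-0.12,0,0,0,1]' | grep eef
python3 -m creep '[0.3,-0.3,-0.05,0,0,0,1, 0.55,-0.6,-0.1,0,0,0,1, 0.75,-0.85,-0.12,0,0,0,1, 0.9,-0.95,-0.12,0,0,0,1]' |grep eef
python3 -m creep '[0.3,-0.3,-0.05,0,0,-0.018,1, 0.55,-0.6,-0.1,0,0,-0.036,1, 0.75,-0.85,-0.12,0,0,-0.036,1, 0.88,-0.9,-0.12,0,0,-0.036,1]' 
python3 - <<'E'
from h import *
print(get_obs()['joint_positions'].round(2))
for p in ([0,100,200],[0,95,170]): print(go(p2w(p),tool(YAW,25)))
E
```

```text
eef_pos: [418.1, -99.4, 352.1]
eef_pos: [469.4, 21.1, 364.0]
time: 2.1
eef_pos: [520.5, 136.8, 375.7]
tool_rot: [-0.0, 0.957, 0.289, 0.0]
ft_force: [-0.0, 0.3, 0.4]
grip_width: 0.3
grip_force: 0.0
[0.13 0.25 1.57 0.   1.32 1.12]
[-0.123  0.027  0.531 -0.     0.069  0.001]
[-0.123  0.077  0.83  -0.     0.069  0.001]
```

```bash

python3 -m creep '[-0.03,0,0.2,0,0.018,0,1, -0.06,0.02,0.4,0,0.035,0,1, -0.09,0.05,0.6,0,0.053,0,1, -0.12,0.08,0.8,0,0.069,0,1, -0.12,0.08,0.84,0,0.069,0,1]' 
python3 - <<'E'
from h import *
p,d=capture("scene"); cv2.imwrite("pics/s1.png",cv2.resize(np.clip(p[100:310,180:460]*1.7,0,255).astype(np.uint8),(800,600)))
o=get_obs();print(o['joint_positions'].round(2))
Rt=tool(YAW,25)
for th in (1.25,1.1,.95,.8,.65,.5,.35,.2,.1,0):
    c=[0,80-128*np.cos(th)+7*np.sin(th)+12*np.sin(th),42+128*np.sin(th)+7*np.cos(th)]
    print(th,np.round(c,1),go(p2w(c),Rt)[:3])
E
```

```text
time: 2.52
eef_pos: [511.5, 118.8, 288.0]
tool_rot: [-0.063, 0.936, 0.28, 0.205]
ft_force: [0.2, -0.0, 0.7]
grip_width: 0.6
grip_force: 0.0
[-0.01  0.18  1.97  0.39  0.67  0.72]
1.25 [  0.   57.7 165.7] [0.032 0.344 0.024]
1.1 [  0.   38.9 159.2] [0.006 0.533 0.082]
0.95 [  0.   21.  150.2] [-0.032  0.711  0.164]
0.8 [  0.    4.5 138.7] [-0.08   0.877  0.268]
0.65 [  0.  -10.4 125. ] [-0.136  1.026  0.392]
0.5 [  0.  -23.2 109.5] [-0.201  1.155  0.533]
0.35 [  0.  -33.7  92.5] [-0.271  1.26   0.687]
0.2 [  0.  -41.7  74.3] [-0.347  1.34   0.852]
0.1 [  0.  -45.5  61.7] [-0.399  1.379  0.966]
0 [  0. -48.  49.] [-0.452  1.404  1.082]
```

View pics/s1.png

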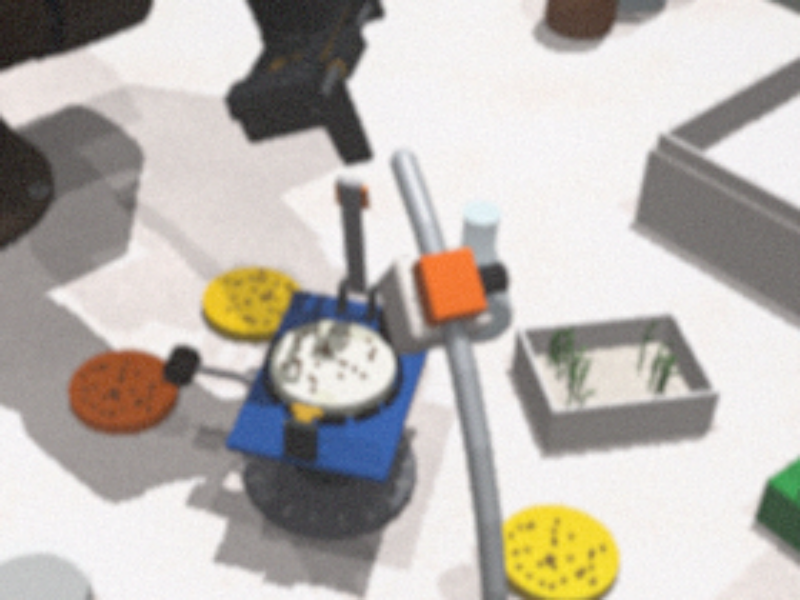

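The picture shows the closed fingertips at (357,160), just behind the raised bar's top at (352,190), on the outer side. Sweeping the bar down now.

```bash

python3 -m creep '[0.03,0.34,0.02,0,0,0,1, 0.01,0.53,0.08,0,0,0,1, -0.03,0.71,0.16,0,0,0,1, -0.08,0.88,0.27,0,0,0,1, -0.12,0.98,0.35,0,0,0,1]' 
python3 - <<'E'
from h import *
Rt=tool(YAW,25)
for th in (.65,.5,.35,.2,.15,.1,0):
    c=[0,80-128*np.cos(th)+7*np.sin(th)+12*np.sin(th),42+128*np.sin(th)+7*np.cos(th)]
    print(th,np.round(c,1),go(p2w(c),Rt)[:3])
p,d=capture("scene"); cv2.imwrite("pics/s2.png",cv2.resize(np.clip(p[130:280,220:420]*1.7,0,255).astype(np.uint8),(800,600)))
E
```

```text
time: 2.98
eef_pos: [573.8, 39.1, 255.3]
tool_rot: [-0.062, 0.936, 0.281, 0.205]
ft_force: [-0.8, 0.6, -0.3]
grip_width: 0.9
grip_force: 0.2
0.65 [  0.  -10.4 125. ] [-0.061  0.022  0.055]
0.5 [  0.  -23.2 109.5] [-0.126  0.151  0.196]
0.35 [  0.  -33.7  92.5] [-0.198  0.256  0.351]
0.2 [  0.  -41.7  74.3] [-0.274  0.335  0.516]
0.15 [  0.  -43.7  68. ] [-0.3    0.356  0.572]
0.1 [  0.  -45.5  61.7] [-0.327  0.373  0.63 ]
0 [  0. -48.  49.] [-0.38   0.398  0.745]
```

View pics/s2.png

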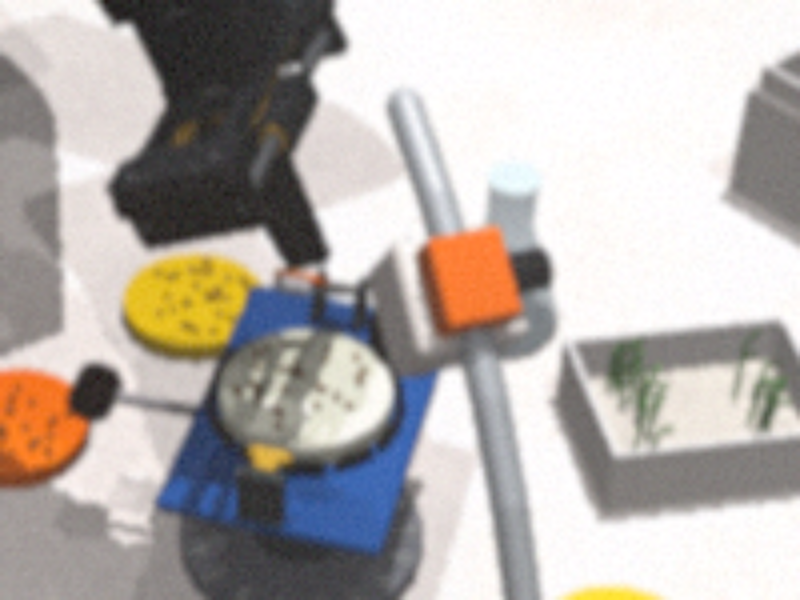

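The fingertips (310,255) sit on the orange pad (300,275), the bar has come part-way down and the stage looks unmoved. I continue down the arc.

```bash

python3 -m creep '[-0.06,0.02,0.06,0,0,0,1, -0.13,0.15,0.2,0,0,0,1, -0.2,0.26,0.35,0,0,0,1, -0.27,0.33,0.52,0,0,0,1, -0.3,0.36,0.58,0,0,0,1]'
python3 - <<'E'
from h import *
Rt=tool(YAW,25)
for c in ([0,-48,55],[0,-48,49]): print(c,go(p2w(c),Rt)[:3])
E
```

```text
time: 3.45
eef_pos: [589.4, 8.8, 188.2]
tool_rot: [-0.062, 0.936, 0.281, 0.205]
ft_force: [-0.5, 0.0, -0.3]
grip_width: 1.0
grip_force: 0.1
[0, -48, 55] [-0.04   0.059  0.098]
[0, -48, 49] [-0.065  0.059  0.152]
```

```bash

python3 -m creep '[-0.02,0.03,0.05,0,0,0,1, -0.04,0.04,0.1,0,0,0,1]'|grep -E 'eef|ft'
python3 -m creep '[-0.01,0,0.02,0,0,0,1, -0.02,0,0.04,0,0,0,1,-0.02,0,0.04,0,0,0,1]'|grep -E 'eef|ft'
python3 -m creep '[-0.005,0,0.01,0,0,0,1, -0.01,0,0.02,0,0,0,1,-0.01,0,0.02,0,0,0,1]'|grep -E 'eef|ft'
python3 - <<'E'
from h import *
p,d=capture("top"); T=camera_model("top"); np.savez("t1.npz",p=p,d=d,T=T["world_from_camera"],K=[T[k] for k in("fx","fy","cx","cy")])
cv2.imwrite("pics/t1.png",cv2.resize(np.clip(p[60:270,190:350]*1.7,0,255).astype(np.uint8),(457,600)))
print(w2p(get_obs()['eef_pos']+25*tool(YAW,25)[:,2]))
E
```

```text
eef_pos: [591.8, 6.7, 179.8]
ft_force: [-2.2, 1.3, 3.3]
eef_pos: [592.2, 6.0, 175.6]
ft_force: [-3.4, 1.9, 7.5]
eef_pos: [592.5, 6.0, 174.6]
ft_force: [-6.6, 2.6, 19.9]
[  0.58910777 -46.03692039  52.05461558]
```

```bash

python3 -m creep '[0,0,0.01,0,0,0,1,0,0,0.015,0,0,0,1]'|grep -E 'eef|ft'
python3 -m creep '[0,0,-0.3,0,0,0,1,-0.3,0,-0.6,0,0,0,1,-0.6,0,-0.9,0,0,0,1,-0.9,0,-1,0,0,0,1,-1,0,-1,0,0,0,1]'|grep -E 'eef|ft'
python3 - <<'E'
from h import *
for n in("top","scene"):
    p,d=capture(n); m=camera_model(n); T=m["world_from_camera"];K=[m[k] for k in("fx","fy","cx","cy")]
    np.savez(n+"1.npz",p=p,d=d,T=T,K=K)
    X=cloud(K,T,d); P=w2p(X); hsv=cv2.cvtColor(p,cv2.COLOR_BGR2HSV)
    og=(hsv[...,0]<14)&(hsv[...,1]>150)&(abs(P[...,0])<30)&(abs(P[...,1]+48)<30)&(P[...,2]>20); print(n,"pad",og.sum(),P[og].mean(0).round(1))
    for y in range(-40,75,15):
        k=(abs(P[...,0])<5)&(abs(P[...,1]-y)<7)&(P[...,2]>15); 
        if k.any(): print(y,k.sum(),np.median(P[k][:,2]).round(1))
p,d,T,K=load("top1"); cv2.imwrite("pics/t2.png",cv2.resize(np.clip(p[40:280,190:350]*1.7,0,255).astype(np.uint8),(400,600)))
E
```

```text
eef_pos: [593.4, 6.4, 174.1]
ft_force: [-7.6, 2.3, 28.7]
eef_pos: [479.0, -68.4, 221.1]
ft_force: [0.5, 0.2, -0.8]
top pad 23 [  7.1 -51.5  47.4]
-40 34 48.1
-25 33 44.4
-10 33 44.7
5 33 44.3
20 34 44.6
35 35 44.1
50 33 44.2
65 35 44.1
scene pad 78 [  1.  -48.9  50.1]
-40 20 50.1
-25 15 46.7
-10 17 46.2
5 17 46.4
20 15 46.7
35 16 46.3
50 18 45.9
65 19 46.3
```

View pics/t2.png

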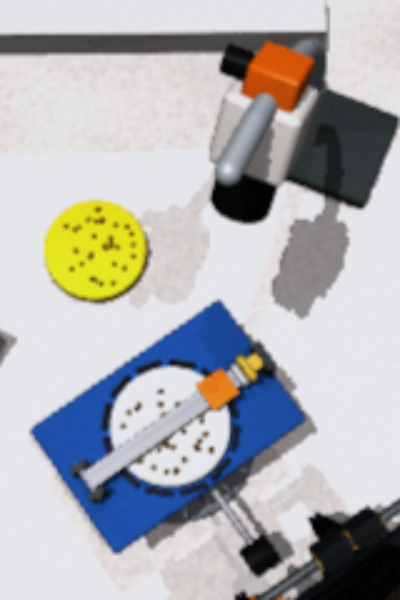

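The bar lies flat across the dish from the hinge (88,480) to the catch (252,368), with the orange pad at (218,388). The depth along it is constant, so it is shut and the plate is level. Next is the knob at (260,553).

```bash
cat >> h.py <<'E'
def snap(n):
    p,d=capture(n); m=camera_model(n); return p,d,m["world_from_camera"],[m[k] for k in("fx","fy","cx","cy")]
def normals(X,k=2):
    a=np.roll(X,-k,1)-np.roll(X,k,1); b=np.roll(X,-k,0)-np.roll(X,k,0); n=np.cross(a,b); return n/(np.linalg.norm(n,axis=-1,keepdims=True)+1e-9)
E
python3 - <<'E'
from h import *
for n in("top1","scene1"):
    p,d,T,K=load(n); X=cloud(K,T,cv2.medianBlur(d.astype(np.float32),5)); hsv=cv2.cvtColor(p,cv2.COLOR_BGR2HSV); X0=cloud(K,T,d); P=w2p(X0)
    bar=(abs(P[...,2]-46)<4)&(abs(P[...,0])<25)&(abs(P[...,1]-12)<50)&(hsv[...,1]<70)
    Q=X0[bar]; vx,vy,x0,y0=cv2.fitLine(Q[:,:2].astype(np.float32),cv2.DIST_HUBER,0,.01,.01).ravel(); s=np.sign(vy)
    print(n,bar.sum(),"bar yaw",np.degrees(np.arctan2(-vx*s,vy*s)),"perp offset of C along plate x",np.dot(np.array([x0,y0])-C[:2],[vy*s,-vx*s]))
    kb=(abs(P[...,0]+130)<25)&(abs(P[...,1])<25)&(abs(P[...,2])<25)&(p.max(2)<60); print("knob plate",P[kb].mean(0),P[kb].min(0),P[kb].max(0))
    N=normals(X,3); c=(X[...,2]>230)&(X[...,0]>650)&(X[...,1]<40)&(X[...,1]>-120)&(d>0)
    N=N*np.sign(np.sum(N*(T[:3,3]-X),-1))[...,None]
    ps=X[c]; ns=N[c]; 
    # k-means on normals for flat patches
    good=c.copy()
    _,lab,cen=cv2.kmeans(ns.astype(np.float32),6,None,(3,50,1e-4),5,cv2.KMEANS_PP_CENTERS)
    for i in range(6):
        k=lab.ravel()==i; print(k.sum(),cen[i].round(2),np.linalg.norm(cen[i]).round(2),ps[k].mean(0).round())
o=get_obs(); print(o['joint_positions'].round(2))
for l in(25,):
  for z in(60,-4): print(go(p2w([-130-(z+4)*np.tan(np.radians(l)),0,z]),tool(YAW,l),6))
E
```

```text
top1 359 bar yaw 34.520794 perp offset of C along plate x -0.9702167303753413
knob plate [-129.8279776    -2.28619439    3.77518506] [-142.921472    -15.16840623   -6.14382368] [-116.20182667   10.52697995    8.50377617]
250 [-0.17  0.91  0.05] 0.93 [721.   5. 357.]
675 [-0.65  0.22  0.63] 0.93 [721. -16. 357.]
354 [-0.18 -0.88  0.29] 0.95 [730. -33. 362.]
227 [0.5  0.63 0.51] 0.95 [737.  -5. 374.]
524 [ 0.44 -0.27  0.76] 0.92 [748. -24. 375.]
286 [-0.76 -0.51 -0.08] 0.92 [707. -19. 340.]
scene1 194 bar yaw 35.061127 perp offset of C along plate x -0.7226962641520913
knob plate [-128.28871399   -8.71600658    1.04766555] [-141.74846569  -16.54315633  -17.60438795] [-117.03156968    6.90084591   10.58567678]
566 [ 0.59 -0.28  0.7 ] 0.96 [774. -34. 353.]
641 [-0.46 -0.82 -0.1 ] 0.94 [758. -43. 331.]
157 [-0.5   0.03  0.75] 0.91 [733. -22. 380.]
427 [0.6  0.69 0.24] 0.94 [785. -32. 331.]
355 [ 0.12 -0.78  0.54] 0.95 [764. -43. 346.]
238 [ 0.75 -0.35 -0.36] 0.9 [765. -32. 349.]
[-0.47  0.25  2.1   0.63  0.66  0.04]
[-0.395 -0.466  0.42   0.     0.     0.   ]
[-0.393 -0.466  1.126  0.     0.     0.   ]
```

```bash
sed -i 's/C=np.array(\[575.5,50.0/C=np.array([574.8,49.5/; s/np.radians(33.3)/np.radians(34.5)/' h.py
python3 - <<'E'
from h import *
from scipy.optimize import least_squares
def N(a): return np.array([np.sin(a[1])*np.cos(a[0]),np.sin(a[1])*np.sin(a[0]),np.cos(a[1])])
p,d,T,K=load("top1"); X=cloud(K,T,d)
m=np.zeros(d.shape,bool); m[104:133,268:306]=1; m&=(p.max(2)<45)&(d>0)&(X[...,2]>230)
L=X[m]
for a0 in ([-.45,.68],[-.45,.8],[-.45,.5]):
    a=np.array(a0)
    for it in range(4):
        t=(L-C)@N(a); Q=L[(t<265)&(t>225)]
        f=lambda a:(lambda n,q:np.linalg.norm(q-np.outer(q@n,n),axis=1)-21)(N(a),Q-C)
        s=least_squares(f,a,loss='soft_l1',f_scale=2); a=s.x
    print(len(Q),np.degrees(a),np.abs(s.fun).mean(),"lens",C+237*N(a),np.percentile((L-C)@N(a),[0,2,50]))
# box: axis in both views, fit white body prism faces: distance |.|_inf =26 about axis
print(go(p2w([-130-60*np.tan(np.radians(25)),0,56]),tool(YAW,25),6),go(p2w([-130,0,-4]),tool(YAW,25),6))
E
```

```text
284 [-26.37251389  28.05532041] 4.26175796899369 lens [ 6.74665846e+02 -1.41372251e-02  3.09151053e+02] [238.09231624 239.2203512  253.88517865]
283 [-22.97393802  36.50482406] 0.6457836207333119 lens [704.60614068  -5.52976799 290.50220597] [238.837696   239.33545613 254.22315681]
284 [-26.37249325  28.05531814] 4.2617578607338755 lens [ 6.74665856e+02 -1.40975715e-02  3.09151058e+02] [238.09231945 239.22035158 253.88517562]
[-0.402 -0.432  0.46   0.002  0.    -0.003] [-0.401 -0.438  1.122  0.002  0.    -0.003]
```

```bash

python3 -m creep '[-0.2,-0.2,0,0,0,0,0.35,-0.4,-0.43,0.1,0,0,-0.003,0.35,-0.4,-0.43,0.3,0,0,-0.003,0.35,-0.4,-0.43,0.46,0,0,-0.003,0.35,-0.4,-0.43,0.46,0,0,-0.003,0.35]'|grep -E 'eef|ft|width'
python3 -m creep '[0,0,0,0,0,0,0.35,0,0,0,0,0,0,0.35,0,0,0,0,0,0,0.35]' |grep -E 'eef|ft|width'
python3 - <<'E'
from h import *
p,d,T,K=snap("wrist"); cv2.imwrite("pics/w1.png",p)
print(go(p2w([-130,0,-4]),tool(YAW,25),6))
E
```

```text
eef_pos: [444.4, -39.8, 159.5]
ft_force: [-0.1, -0.1, 0.1]
grip_width: 28.4
eef_pos: [444.1, -40.9, 161.7]
ft_force: [0.4, 0.1, 0.4]
grip_width: 48.3
[-0.013 -0.01   0.658  0.001  0.     0.   ]
```

View pics/w1.png

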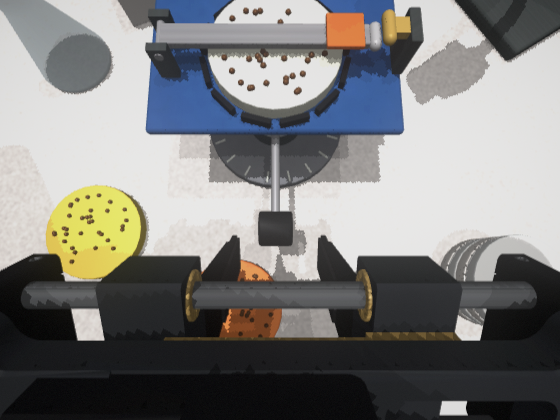

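The wrist view shows the knob (275,228) centred between the open fingers (235 and 325). The bar is under the brass catch at (398,28). Descend and pinch.

```bash

python3 -m creep '[0,0,0.2,0,0,0,0.35,0,-0.01,0.4,0,0,0,0.35,-0.01,-0.01,0.55,0,0,0,0.35,-0.01,-0.01,0.66,0,0,0,0.35,-0.01,-0.01,0.66,0,0,0,0.35]' 15|grep -E 'eef|ft|width'
python3 -m creep '[0,0,0,0,0,0,1,0,0,0,0,0,0,1,0,0,0,0,0,0,1,0,0,0,0,0,0,1,0,0,0,0,0,0,1]' 15|grep -E 'eef|ft|width|grip'
python3 -m creep '[0,0,0,0,0,0,1,0,0,0,0,0,0,1,0,0,0,0,0,0,1]' 15
python3 - <<'E'
from h import *
o=get_obs(); print(o['joint_positions'].round(2)); q=o['tool_rot']; Rt=R.from_quat([q[1],q[2],q[3],q[0]]).as_matrix()
g=o['eef_pos']+6*Rt[:,2]; print(w2p(g))
E
```

```text
eef_pos: [465.7, -25.1, 99.7]
ft_force: [0.6, -0.3, -0.3]
grip_width: 62.2
eef_pos: [465.5, -25.5, 101.2]
ft_force: [0.8, -0.0, -0.7]
grip_width: 33.7
grip_force: 0.0
time: 6.65
eef_pos: [465.3, -25.2, 100.7]
tool_rot: [-0.06, 0.933, 0.29, 0.207]
ft_force: [-0.9, -0.7, 1.0]
grip_width: 25.9
grip_force: 15.0
[-0.38  0.47  2.28  1.22  0.38 -0.56]
[-129.98192748    0.42734785   -4.75007926]
```

```bash
cat >> h.py <<'E'
def knobgo(yaw,tilt,lean,o=None):
    y=np.radians(yaw); M=Rz(y)@R.from_euler('y',tilt,degrees=True).as_matrix()
    return go(C+M@np.array([-130,0,-4.]),tool(y,lean),6,o)
E
python3 - <<'E'
from h import *
for f in (.2,.4,.6,.8,1): print(knobgo(34.5-12.5*f,8*f,25-5*f))
E
```

```text
[ 0.02  -0.053 -0.04  -0.002 -0.002  0.007]
[ 0.04  -0.11  -0.072 -0.004 -0.005  0.013]
[ 0.063 -0.167 -0.102 -0.007 -0.008  0.019]
[ 0.09  -0.223 -0.13  -0.01  -0.011  0.026]
[ 0.119 -0.278 -0.157 -0.012 -0.014  0.032]
```

```bash

python3 -m creep '[0.02,-0.053,-0.04,-0.002,-0.002,0.007,1,0.04,-0.11,-0.072,-0.004,-0.005,0.013,1,0.063,-0.167,-0.102,-0.007,-0.008,0.019,1,0.09,-0.223,-0.13,-0.01,-0.011,0.026,1,0.119,-0.278,-0.157,-0.012,-0.014,0.032,1]'
python3 - <<'E'
from h import *
print(get_obs()['joint_positions'].round(2))
for f in (.2,.4,.6,.8,1): print(knobgo(22-12.5*f,8+8*f,20-5*f))
E
```

```text
time: 7.07
eef_pos: [452.7, 0.2, 119.6]
tool_rot: [-0.032, 0.967, 0.188, 0.169]
ft_force: [-1.9, -2.8, -4.0]
grip_width: 26.2
grip_force: 15.0
[-0.26  0.39  2.28  0.84  0.27  0.13]
[ 0.022 -0.057 -0.033 -0.002 -0.002  0.007]
[ 0.044 -0.113 -0.064 -0.004 -0.005  0.013]
[ 0.069 -0.168 -0.093 -0.006 -0.008  0.02 ]
[ 0.097 -0.223 -0.121 -0.008 -0.01   0.026]
[ 0.128 -0.276 -0.148 -0.01  -0.013  0.033]
```

```bash

python3 - <<'E'
from h import *
for f in (.2,.4,.6,.8,1): print(knobgo(22-10*f,8+8*f,20-14*f))
E
```

```text
[ 0.024 -0.045 -0.033 -0.001 -0.007  0.005]
[ 0.046 -0.09  -0.064 -0.003 -0.015  0.011]
[ 0.071 -0.134 -0.094 -0.004 -0.023  0.016]
[ 0.098 -0.177 -0.123 -0.005 -0.03   0.022]
[ 0.127 -0.219 -0.15  -0.006 -0.038  0.027]
```

```bash

python3 -m creep '[0.024,-0.045,-0.033,-0.001,-0.007,0.005,1,0.046,-0.09,-0.064,-0.003,-0.015,0.011,1,0.071,-0.134,-0.094,-0.004,-0.023,0.016,1,0.098,-0.177,-0.123,-0.005,-0.03,0.022,1,0.127,-0.219,-0.15,-0.006,-0.038,0.027,1]'
cat >> h.py <<'E'
def stage():
    "plate normal & bar yaw from depth of blue plate in both views"
    for n in("top","scene"):
        p,d,T,K=snap(n); X=cloud(K,T,d); hsv=cv2.cvtColor(p,cv2.COLOR_BGR2HSV)
        m=(hsv[...,0]>100)&(hsv[...,0]<130)&(hsv[...,1]>120)&(np.linalg.norm(X-C,axis=-1)<135)
        m=cv2.erode(m.astype(np.uint8),np.ones((3,3)))>0; P=X[m]
        if len(P)<60: print(n,"few",len(P)); continue
        for _ in range(4):
            c=P.mean(0); nv=np.linalg.svd(P-c,full_matrices=False)[2][2]; nv*=np.sign(nv[2]); r=(P-c)@nv; P=P[abs(r)<max(2,2*r.std())]
        L=np.array([704.6,-5.5,290.5])-C; 
        y=np.arctan2(nv[1],nv[0]); t=np.arccos(nv[2])
        yb=np.cross(nv,[0,0,1.]); yb=-yb/np.linalg.norm(yb); yb=np.cross([0,0,1.],nv); yb/=np.linalg.norm(yb); xb=np.cross(yb,nv)
        # bar: steel points 28 above plate
        q=X-C; h=q@nv; b=(abs(h-46)<5)&(np.linalg.norm(q-h[...,None]*nv,axis=-1)<75)&(hsv[...,1]<80); 
        bl=X[b]; bd=np.linalg.svd(bl-bl.mean(0),full_matrices=False)[2][0] if b.sum()>40 else np.zeros(3)
        print(n,len(P),"yaw %.1f tilt %.1f"%tuple(np.degrees([y,t])),"offset18: %.1f"%((c-C)@nv),"lens x,y %.1f %.1f"%(L@xb,L@yb),"bar n",b.sum(),"yaw %.1f"%np.degrees(np.arctan(-bd[0]/bd[1])) if bd.any() else '', "dot %.3f"%(bd@nv))
E
python3 - <<'E'
from h import *
print(get_obs()['joint_positions'].round(2)); stage()
for f in (.2,.4,.6,.8,1): print(knobgo(12-12.5*f,16+8*f,6-6*f))
E
```

```text
time: 7.48
eef_pos: [450.4, 21.6, 134.1]
tool_rot: [-0.017, 0.99, 0.122, 0.073]
ft_force: [-0.1, -1.8, -1.2]
grip_width: 26.6
grip_force: 15.0
[-0.14  0.38  2.17  0.16  0.47  1.05]
top 1877 yaw 19.7 tilt 5.3 offset18: 17.4 lens x,y 85.5 -95.5 bar n 468 yaw 19.4 dot -0.004
scene 778 yaw 19.0 tilt 6.1 offset18: 19.2 lens x,y 83.8 -94.2 bar n 245 yaw 20.1 dot 0.001
[ 0.029 -0.061 -0.067 -0.004 -0.01   0.013]
[ 0.051 -0.115 -0.098 -0.005 -0.014  0.02 ]
[ 0.076 -0.167 -0.129 -0.005 -0.017  0.027]
[ 0.104 -0.217 -0.158 -0.006 -0.02   0.034]
[ 0.135 -0.266 -0.187 -0.006 -0.023  0.041]
```

```bash
cat >> h.py <<'E'
def plan(a,b):
    y=np.radians(a[0]); M=Rz(y)@R.from_euler('y',a[1],degrees=True).as_matrix(); Rt=tool(y,a[2])
    q=R.from_matrix(Rt).as_quat(); o=dict(tool_rot=np.r_[q[3],q[:3]],eef_pos=C+M@np.array([-130,0,-4.])-6*Rt[:,2])
    for f in (.2,.4,.6,.8,1): print(list(map(float,knobgo(*(np.array(a)+f*(np.array(b)-a)),o))))
E
python3 - <<'E'
from h import *
print(knobgo(12,16,6)); plan([12,16,6],[-1,25,0]); plan([-1,25,0],[-14,34,-4])
E
```

```text
[ 0.01  -0.006 -0.036 -0.004 -0.007  0.006]
[0.017, -0.057, -0.038, -0.001, -0.003, 0.007]
[0.038, -0.113, -0.075, -0.001, -0.007, 0.014]
[0.063, -0.167, -0.112, -0.002, -0.01, 0.022]
[0.091, -0.219, -0.147, -0.002, -0.013, 0.029]
[0.122, -0.269, -0.182, -0.002, -0.017, 0.036]
[0.019, -0.053, -0.037, 0.0, -0.002, 0.007]
[0.041, -0.105, -0.074, 0.0, -0.004, 0.014]
[0.067, -0.155, -0.11, 0.0, -0.007, 0.022]
[0.095, -0.202, -0.146, 0.001, -0.009, 0.029]
[0.127, -0.247, -0.18, 0.001, -0.011, 0.036]
```

```bash

python3 -m creep '[0.017,-0.057,-0.038,-0.001,-0.003,0.007,1,0.038,-0.113,-0.075,-0.001,-0.007,0.014,1,0.063,-0.167,-0.112,-0.002,-0.01,0.022,1,0.091,-0.219,-0.147,-0.002,-0.013,0.029,1,0.122,-0.269,-0.182,-0.002,-0.017,0.036,1]' | grep -E 'eef|ft|width'
python3 -m creep '[0.019,-0.053,-0.037,0,-0.002,0.007,1,0.041,-0.105,-0.074,0,-0.004,0.014,1,0.067,-0.155,-0.11,0,-0.007,0.022,1,0.095,-0.202,-0.146,0.001,-0.009,0.029,1,0.127,-0.247,-0.18,0.001,-0.011,0.036,1]' | grep -E 'eef|ft|width'
python3 - <<'E'
from h import *
print(get_obs()['joint_positions'].round(2)); stage()
print(knobgo(-14,34,-4)); plan([-14,34,-4],[-28,42,-8])
E
```

```text
eef_pos: [453.5, 50.2, 154.3]
ft_force: [1.5, -3.6, -5.2]
grip_width: 27.1
eef_pos: [465.2, 74.6, 173.4]
ft_force: [2.4, -3.5, -5.7]
grip_width: 27.6
[-0.    0.37  1.99  0.06  0.81  1.73]
top 1109 yaw -7.5 tilt 24.7 offset18: 17.3 lens x,y 43.7 -37.7 bar n 431 yaw -7.5 dot 0.005
scene 816 yaw -7.8 tilt 25.4 offset18: 18.3 lens x,y 41.1 -37.0 bar n 250 yaw -8.0 dot -0.010
[ 0.028 -0.02  -0.02  -0.005 -0.005  0.007]
[0.02, -0.053, -0.032, 0.001, -0.002, 0.008]
[0.043, -0.103, -0.063, 0.001, -0.004, 0.016]
[0.069, -0.151, -0.094, 0.002, -0.007, 0.023]
[0.098, -0.196, -0.125, 0.003, -0.009, 0.031]
[0.13, -0.238, -0.155, 0.004, -0.011, 0.039]
```

```bash

python3 -m creep '[0.02,-0.053,-0.032,0.001,-0.002,0.008,1,0.043,-0.103,-0.063,0.001,-0.004,0.016,1,0.069,-0.151,-0.094,0.002,-0.007,0.023,1,0.098,-0.196,-0.125,0.003,-0.009,0.031,1,0.13,-0.238,-0.155,0.004,-0.011,0.039,1]' | grep -E 'eef|ft|width'
python3 -m creep '[0,0,0,0,0,0,1,0,0,0,0,0,0,1]' | grep -E 'eef|ft|width'
python3 - <<'E'
from h import *
print(get_obs()['joint_positions'].round(2)); stage()
print(knobgo(-28,42,-8)); plan([-28,42,-8],[-31,45,-10])
E
```

```text
eef_pos: [482.9, 94.4, 188.9]
ft_force: [1.1, -2.8, -5.8]
grip_width: 27.6
eef_pos: [482.9, 94.3, 188.9]
ft_force: [1.5, -1.8, -4.9]
grip_width: 27.2
[0.01 0.39 1.9  0.11 0.93 1.96]
top 601 yaw -22.3 tilt 34.0 offset18: 17.2 lens x,y 10.3 -1.6 bar n 295 yaw -22.5 dot 0.006
scene 628 yaw -22.3 tilt 33.9 offset18: 17.7 lens x,y 10.6 -1.7 bar n 354 yaw -22.2 dot 0.007
[ 0.037 -0.035 -0.012 -0.006 -0.004  0.007]
[0.008, -0.01, -0.011, 0.0, -0.001, 0.002]
[0.016, -0.02, -0.023, 0.0, -0.002, 0.003]
[0.024, -0.03, -0.034, 0.001, -0.003, 0.005]
[0.033, -0.04, -0.046, 0.001, -0.004, 0.007]
[0.041, -0.049, -0.057, 0.001, -0.006, 0.008]
```

Only the tilt is about 2.5° short, so I trim that. Next I unwind part of the springiness, then open.

```bash

python3 -m creep '[0.015,0,-0.025,0,0,0,1,0.03,-0.005,-0.05,0,-0.004,0,1,0.035,-0.01,-0.06,0,-0.006,0.001,1,0.035,-0.01,-0.06,0,-0.006,0.001,1]' | grep -E 'eef|ft|width'
python3 - <<'E'
from h import *
stage()
print(knobgo(-28,45,-10)); plan([-29,45,-10],[-24,38,-10])
E
```

```text
eef_pos: [487.8, 93.0, 195.2]
ft_force: [3.1, -2.7, -7.0]
grip_width: 27.4
top 350 yaw -23.1 tilt 37.7 offset18: 17.3 lens x,y -4.8 0.2 bar n 86 yaw -24.2 dot 0.007
scene 597 yaw -22.8 tilt 37.4 offset18: 17.5 lens x,y -3.8 -0.4 bar n 355 yaw -22.8 dot 0.006
[ 0.038 -0.023 -0.005 -0.005 -0.004  0.006]
[-0.017, 0.017, 0.027, -0.0, 0.0, -0.003]
[-0.033, 0.034, 0.054, -0.001, 0.0, -0.005]
[-0.048, 0.052, 0.081, -0.001, 0.0, -0.008]
[-0.062, 0.071, 0.109, -0.002, 0.0, -0.011]
[-0.075, 0.091, 0.137, -0.002, 0.0, -0.014]
```

```bash

python3 -m creep '[-0.017,0.017,0.027,0,0,-0.003,1,-0.033,0.034,0.054,-0.001,0,-0.005,1,-0.048,0.052,0.081,-0.001,0,-0.008,1,-0.06,0.07,0.11,-0.002,0,-0.011,1,-0.06,0.07,0.11,-0.002,0,-0.011,1]' | grep -E 'eef|ft|width'
python3 -m creep '[0,0,0,0,0,0,0.4,0,0,0,0,0,0,0.4,0,0,0,0,0,0,0.4,0,0,0,0,0,0,0.4,0,0,0,0,0,0,0.4]' | grep -E 'eef|ft|width'
python3 - <<'E'
from h import *
stage()
E
```

```text
eef_pos: [477.1, 90.8, 184.8]
ft_force: [1.5, -2.2, 0.4]
grip_width: 26.3
eef_pos: [477.3, 91.0, 184.9]
ft_force: [0.3, 0.8, -0.0]
grip_width: 53.3
top 404 yaw -22.9 tilt 37.6 offset18: 17.2 lens x,y -4.6 -0.2 bar n 259 yaw -22.6 dot 0.004
scene 644 yaw -22.4 tilt 37.6 offset18: 17.6 lens x,y -4.5 -1.3 bar n 354 yaw -22.7 dot -0.002
```

Released and still aligned. Now I back straight off along the fingers, then up and away towards the robot, and do a last check.

```bash

python3 -m creep '[0,0,-0.1,0,0,0,0.4,0,0,-0.3,0,0,0,0.4,0,0,-0.5,0,0,0,0.4,-0.2,0,-0.7,0,0,0,0.4,-0.5,0,-0.9,0,0,0,0.4]' | grep -E 'eef|ft|width'
python3 -m creep '[-0.3,0,-0.1,0,0,0,0.4,-0.6,0,-0.1,0,0,0,0.4,-0.8,0,-0.1,0,0,0,0.4,-0.8,0,-0.1,0,0,0,0.4]' | grep -E 'eef|ft|width'
python3 - <<'E'
from h import *
from scipy.optimize import least_squares
stage()
p,d,T,K=snap("top"); a=p; s=snap("scene")[0]
cv2.imwrite("pics/fin.png",np.hstack([cv2.resize(np.clip(x*1.7,0,255).astype(np.uint8),(400,500)) for x in(a[70:270,190:350],s[140:320,220:364])]))
X=cloud(K,T,d); m=np.zeros(d.shape,bool); m[104:133,268:306]=1; m&=(p.max(2)<45)&(d>0)&(X[...,2]>230); L=X[m]
def N(a): return np.array([np.sin(a[1])*np.cos(a[0]),np.sin(a[1])*np.sin(a[0]),np.cos(a[1])])
t=(L-C)@N([-.4,.637]); Q=L[(t<265)&(t>225)]
r=least_squares(lambda a:np.linalg.norm((Q-C)-np.outer((Q-C)@N(a),N(a)),axis=1)-21,[-.4,.65],loss='soft_l1',f_scale=2); print(np.degrees(r.x),abs(r.fun).mean())
print(get_obs()['time'])
E
```

```text
eef_pos: [443.3, 100.7, 281.6]
ft_force: [0.1, 0.4, 1.0]
grip_width: 57.7
eef_pos: [367.6, 130.3, 304.0]
ft_force: [0.9, 0.2, 1.6]
grip_width: 57.4
top 1210 yaw -22.8 tilt 37.5 offset18: 17.2 lens x,y -4.0 -0.5 bar n 368 yaw -22.8 dot 0.003
scene 772 yaw -22.9 tilt 37.6 offset18: 17.8 lens x,y -4.7 -0.2 bar n 354 yaw -22.7 dot 0.006
[-23.02007432  36.50817576] 0.6472740120834494
11.5167
```

View pics/fin.png

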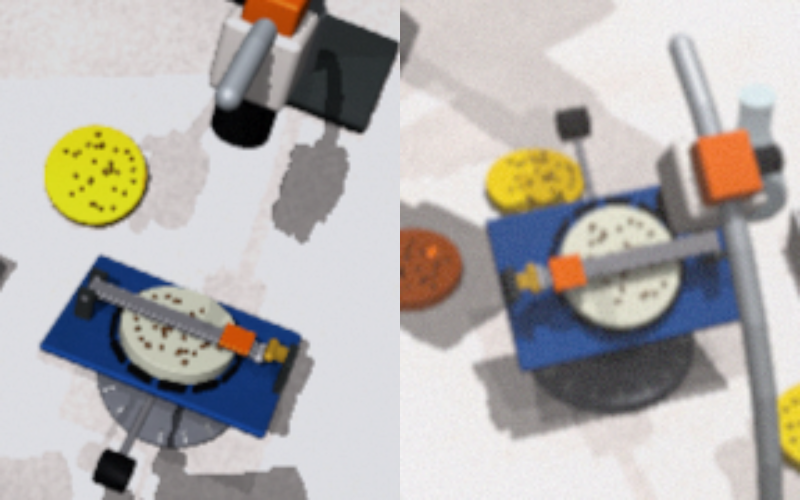

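The dish (175,335) lies in its lips, the bar is shut under the catch (272,352), the plate faces the lens (243,125), the camera is unmoved and the gripper is clear. Handing in.

```bash
python3 -c "
from workcell import *
print(close_job())"
```

```text
the job is handed in; nothing more can be done
None
```

The job is handed in: I clicked the bar shut with the plate level, and the stage ended with its normal about 5 mm off the lens centre (limit 21 mm), by my camera measurements. The camera hadn't moved, the gripper was clear, and it took about 11.5 s; the hand-in gave no verdict.

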